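# Prop open the lid of the printed-parts case

### The job

The fresh prints in the grey case need airing with the lid ajar. Swing the longer of the case's two stays fully up, then bring the wide-open lid over so that it comes down and rests on that stay; leave the shorter stay folded down.

Things in the scene. Friction and masses are not known exactly. Their poses are not given: they have to be found in the camera images.
- case: Grey plastic case, open on top, fixed. 180 mm along own x, 220 along own y, walls 6 mm. Side walls (own y +110, -110) 80 mm high; end walls (mid-planes own x -87, +87) 62 mm high, each with a stay lying along its top. Loose prints up to 45 mm high stand in its middle. Origin: centre of its underside, on the table; z up.
- lid_edge (a point): Middle of the lid's free edge, half-way through its thickness. Lid: aluminium frame with clear pane, 200 mm along the case's x, 225 mm from hinge to free edge, 10 mm thick, about 0.3 kg. Hinge line: along the case's x at own y = +110 mm, 84 mm above the table; the lid's underside passes through it.
- lid (a joint): Lid angle, rad: 0 shut, 1.57 upright, 1.92 stop, leaning back to the case's +y. Starts at 1.70 to 1.84. Damped, soft-closing hinge (0.6 N m s/rad): it stays put within about 0.2 of upright; pushed to below about 1.1 and let go, it sinks by itself in a few seconds until shut or on a raised stay (about 0.5 on the long, 0.3 on the short).
- long_stay (a joint): Longer stay: steel bar 14 x 14 mm, round end 100 mm from its pivot, in a bracket on either end wall. Pivot along the case's x, at own y = -45 mm, 72 mm above the table. Rad: 0 folded on the wall, pointing to the case's +y; 1.57 upright; 1.66 stop, just past upright, where the lid's weight holds it. Friction (0.04 N m) keeps it where left. Starts at 0 to 0.2.
- stay_grip (a point): Point on the long stay's centre line, 85 mm from its pivot, 15 mm from its end: pinch it here from above across its 14 mm width (along the case's x); the bar can turn between the fingers as it swings up. Folded, its underside is 3 mm above the 6 mm thick wall, with room for a finger on both sides.
- short_stay (a joint): Shorter stay, on the other end wall: same bar, pivot placing and angles, but reaching only 60 mm from its pivot. Starts at 0 to 0.1 and is to stay folded (below 0.3).

How it is judged:
By the outcome, as a careful person would: the job done as asked, in the order asked, and still so for the second after the job is handed in, with the robot touching nothing.
It also fails if it takes over 61 s, if anything falls off the work surface, if the arm or the gripper's body presses on something with over 40 N, if the wrist force passes 120 N, or if a joint passes its speed limit or range.

### The arm

A 6-joint arm with a two-finger parallel gripper is mounted at the origin on the work surface. World frame = base frame: x ahead of the robot, y to its left, z up, the work surface at z = 0. Lengths are in mm, angles in rad, forces in N, time in s.
With the tool pointing down it reaches from about 275 to 1000 mm from the base axis. Payload 8.4 kg.
Tool frame: the origin (TCP) lies midway between the tips of the shut fingers; the grasp point (between the pads) lies 19 mm behind it; z points along the fingers, y is the line along which they close (so a half turn about z gives the same grasp; the last joint's range is limited). The gripper opens to 85 mm and grips with 20 to 120 N. Pads are 22 mm wide; open, the fingers measure 114 mm over their backs; the gripper's body (76 mm by 85 mm) begins 54 mm behind the grasp point. The pads swing forward as they close: fully open they stand 13 mm farther back than shut.
Start: joints at [1.241, 0.353, 1.633, -0, 1.155, -0.002], TCP at [201.224, 591.724, 231.281] pointing down, gripper open.
Joint ranges: [-2.63, 2.63], [-0.92, 2.1], [0.06, 2.66], [-1.3, 4.44], [0, 2.69], [-3.02, 3.02]. Speed limits (rad/s): [2.22, 2.22, 2.79, 3.14, 3.14, 3.14].

### API

Orientations are given as a rotation vector (axis times angle).
In Python, from bench import readout, viewer, job_done, spotter gives the robot as it stands.
- The arm moves only by the tool step_arm, never from a script. Its argument "commands" is a list of rows, each a list of 2 entries, a list of its own where there are three numbers: the shift along the world's x, y, z in m, then the turn, a rotation vector about the world's x, y, z in rad. In form: [[[dx, dy, dz], [rx, ry, rz]], ...]. A call has 1 to 20 rows; each row shifts and turns the commanded pose from where the row before left it; what a row does not reach is not made up. A row lasts 1/10 s, in which the tool goes at most 50 mm and 8.59 degrees, less where a joint would pass 70% of its speed; a pose out of reach is approached as far as the arm can. A call is refused whole if a number of a shift passes 0.05 or a number of a turn 0.15, either way. A call with a gripper value outside its range is refused whole. "grip" is the closure, from -1 (fully open) to 1 (shut), so that 0 is half open, set as the call begins (left out, the last holds). The fingers move at their own pace and stop on an object; "grip_force" is the grip in N (left out, the last holds). Time passes only in rows, so rows that do not move let the fingers close. It gives the time, the measured TCP pose, the force, the opening and the grip force at its end, in the units of the state.
- readout.sense(): the state, without advancing time (a new reading comes with each control period).
- viewer.camera(name): name is "scene" or "side" or "wrist"; returns (picture, depth): 400x640x3 uint8, red, green, blue; 400x640 float32, mm along the optical axis (not along the pixel's ray), 0 where there is no reading.
- viewer.camera_model(name): a dict with "vertical_fov" (degrees; the focal length in pixels is half the picture's height over the tangent of half this angle, whatever the lens; pixels are square), "cx", "cy" (the principal point, pixels), "eye" and "attitude" of the camera in the world; the wrist camera has in their place "T_tool_cam" (4x4, takes a point from camera to tool coordinates, whose origin is the TCP and whose axes are the flange's). Camera axes: x right, y up, looking along -z (the intrinsics and any distortion apply to the point x, -y, -z); pixel columns grow to the right and rows downward; lengths in mm; the calibration is good to about 2 mm. A picture is of the moment at which its call begins: read the wrist's pose just before it. camera_model takes no time and is no camera call.
- job_done(): hands the job in; it is judged then, once.
Trained networks look in the newest picture that a camera, given by its name, has taken for a name from the list of things; names that differ only in an ending like _2 or _b are one class to them, and where a whole thing is asked for, a point or a joint stands for the part that bears it (a point fixed in the world has none). Each returns a list of dicts, best first, with "p" (0 to 1); they miss things now and then, are a little off and sometimes report something else, mostly with a low value. They report only what shows in the picture. A call takes as long as a camera call.
- spotter.silhouettes(camera, thing): "mask" (400x640 bool, what is visible of it).
- spotter.place_of(camera, thing): "at" ([x, y, z] in mm, in the coordinates of the camera as it stood for that picture, good to about 4 mm: a listed point, or the origin of a listed thing).
The state is a dict: "time_s": time; "joints": joint angles; "joint_vel": joint speeds; "joint_efforts": joint torques, N m; "eef_pos": TCP position; "tool_rot": TCP orientation; "contact_force": force on the tool from outside, world axes, zero at the start; "moment": the same for the moment, N m; "opening": finger opening in mm; "gripper_force": force on a finger pad.
Only numpy, scipy, OpenCV 4.12 (cv2) and the standard library are available. Lean on these libraries where they do the work, as an engineer would, in place of code of your own. Each camera call takes 0.05 s, during which the arm holds its last target. There are 200 camera calls.

## Working session

There is one attempt and no reset: what is moved stays moved. The work goes in short steps, Python scripts to look and compute and a tool call to move; the robot and the scene stay as the last step left them, time stands still between calls to the robot, and variables do not carry over. Pictures are saved under pics/ and viewed, at most 10 in all, crops included, and the job is handed in when it is done.

Besides the shell and the picture viewer there is one more tool, called after "Call:" in YAML: its name, and indented under it one key for each argument. step_arm: Moves the arm, as the interface text tells. Its arguments: {"type":"object","properties":{"commands":{"type":"array"},"grip":{"type":"number"},"grip_force":{"type":"number"}},"required":["commands"]}

```bash
mkdir -p pics; cat > h.py <<'E'
import numpy as np, cv2
from bench import readout, viewer, job_done, spotter
from scipy.spatial.transform import Rotation as R
def pose(name):
    m=viewer.camera_model(name)
    if 'T_tool_cam' in m:
        s=readout.sense(); T=np.eye(4); T[:3,:3]=R.from_rotvec(s['tool_rot']).as_matrix(); T[:3,3]=s['eef_pos']
        return T@np.array(m['T_tool_cam']),m
    T=np.eye(4); a=np.array(m['attitude'],float)
    T[:3,:3]=a if a.shape==(3,3) else R.from_rotvec(a).as_matrix() if a.size==3 else R.from_quat(a).as_matrix()
    T[:3,3]=m['eye']; return T,m
def w(T,p): return T[:3,:3]@np.asarray(p)+T[:3,3]
E
python3 - <<'E'
from h import *
print(readout.sense())
ims=[]
for c in ['scene','side','wrist']:
    T,m=pose(c); print(c,m)
    im,d=viewer.camera(c); ims.append(im)
    for t in ['case','lid_edge','stay_grip','long_stay','short_stay']:
        try: print(c,t,[(round(r['p'],2),w(T,r['at']).round()) for r in spotter.place_of(c,t)])
        except Exception as e: print(t,e)
    cv2.imwrite(f'pics/{c}0.png',im[:,:,::-1])
E
```

```text
{'time_s': 0.0, 'joints': array([ 1.24062674e+00,  3.53679526e-01,  1.63417154e+00, -2.67249898e-05,
        1.15519565e+00, -2.37545410e-03]), 'joint_vel': array([ 5.76514806e-04, -1.91722531e-03, -1.59624478e-03, -4.67991824e-04,
       -2.82541642e-05, -7.00573555e-07]), 'joint_efforts': array([ 9.44325948e-04, -6.05258060e+01, -3.42058825e+01,  2.13591698e-04,
        9.44887928e-03, -2.50203340e-05]), 'eef_pos': array([201.05374658, 591.25194758, 230.52608139]), 'tool_rot': array([-5.12543481e-01, -3.09928022e+00,  2.25873817e-03]), 'contact_force': array([-0.06276442,  0.05124003, -0.92689968]), 'moment': array([ 0.02895206, -0.02611624,  0.00213163]), 'gripper_force': 0.0, 'opening': 85.53874435046365}
scene {'vertical_fov': 54.00823585162358, 'cx': 321.7433650425196, 'cy': 203.73704097558917, 'eye': array([1091.78134823,  -24.92249051,  597.44398162]), 'attitude': array([0.67229689, 0.59220356, 1.40281712])}
scene case [(0.87, array([538., -19.,  -0.]))]
scene lid_edge [(0.75, array([578., 125., 305.]))]
scene stay_grip [(0.88, array([632.,  -3.,  80.]))]
long_stay it knows: 
[... 415 characters left out ...]
 -6.,  78.]))]
long_stay it knows: case, lid_edge, stay_grip
short_stay it knows: case, lid_edge, stay_grip
wrist {'vertical_fov': 65.94919908337077, 'cx': 320.19856835178416, 'cy': 203.8259965800355, 'T_tool_cam': array([[ 1.39915799e-03,  9.58809528e-01,  2.84046355e-01,
         7.26087549e+01],
       [ 9.99999005e-01, -1.39328053e-03, -2.22731080e-04,
         1.09057161e+00],
       [ 1.82199575e-04,  2.84046384e-01, -9.58810523e-01,
        -1.41647606e+02],
       [ 0.00000000e+00,  0.00000000e+00,  0.00000000e+00,
         1.00000000e+00]])}
wrist case []
wrist lid_edge []
wrist stay_grip []
long_stay it knows: case, lid_edge, stay_grip
short_stay it knows: case, lid_edge, stay_grip
```

View pics/scene0.png

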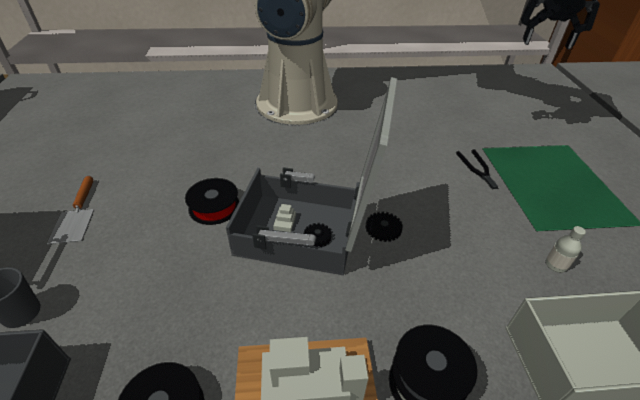

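View pics/side0.png

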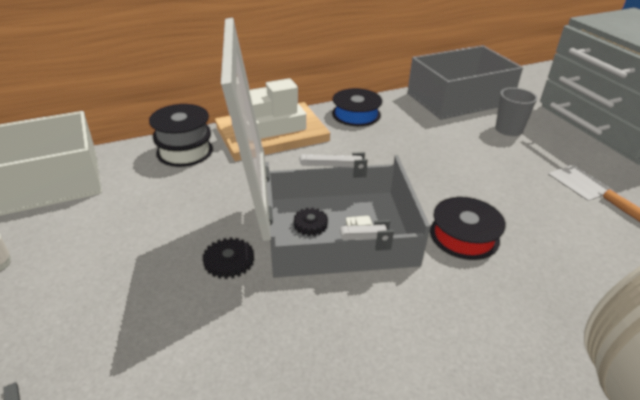

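The long stay is the one on the far (+x) wall, at about (316,238) in scene. The lid leans toward world +y and the case yaw is about -15°. I'll hover over it with the closing axis along the case's x.

Call:
step_arm:
  commands:
    - [[0, 0, 0.045], [0, 0, 0]]
    - [[0, 0, 0.045], [0, 0, 0]]
    - [[0, 0, 0.045], [0, 0, 0]]
    - [[0, 0, 0.045], [0, 0, 0]]
    - [[0.0265, -0.0395, 0], [0, 0, -0.094]]
    - [[0.0265, -0.0395, 0], [0, 0, -0.094]]
    - [[0.0265, -0.0395, 0], [0, 0, -0.094]]
    - [[0.0265, -0.0395, 0], [0, 0, -0.094]]
    - [[0.0265, -0.0395, 0], [0, 0, -0.094]]
    - [[0.0265, -0.0395, 0], [0, 0, -0.094]]
    - [[0.0265, -0.0395, 0], [0, 0, -0.094]]
    - [[0.0265, -0.0395, 0], [0, 0, -0.094]]
    - [[0.0265, -0.0395, 0], [0, 0, -0.094]]
    - [[0.0265, -0.0395, 0], [0, 0, -0.094]]
    - [[0.0265, -0.0395, 0], [0, 0, -0.094]]
    - [[0.0265, -0.0395, 0], [0, 0, -0.094]]
    - [[0.0265, -0.0395, 0], [0, 0, -0.094]]
    - [[0.0265, -0.0395, 0], [0, 0, -0.094]]
    - [[0.0265, -0.0395, 0], [0, 0, -0.094]]
    - [[0.0265, -0.0395, 0], [0, 0, -0.094]]
  grip: -0.2

```text
time_s: 2.6
eef_pos: [626.0, -42.2, 411.4]
tool_rot: [2.495, 1.908, 0.001]
contact_force: [1.0, 0.6, -0.2]
opening: 51.0
gripper_force: 0.0
```

Call:
step_arm:
  commands:
    - [[0, -0.02, -0.02], [0.096, -0.026, 0]]
    - [[0, -0.02, -0.02], [0.096, -0.026, 0]]
    - [[0, -0.02, -0.02], [0.096, -0.026, 0]]
    - [[0, -0.02, -0.02], [0.096, -0.026, 0]]
    - [[0, 0, -0.02], [0, 0, 0]]
    - [[0, 0, -0.02], [0, 0, 0]]
    - [[0, 0, 0], [0, 0, 0]]
    - [[0, 0, 0], [0, 0, 0]]

```text
time_s: 3.4
eef_pos: [625.3, -120.2, 291.7]
tool_rot: [-2.272, -1.745, -0.459]
contact_force: [0.3, 0.5, 0.8]
opening: 51.5
gripper_force: 0.0
```

```bash
python3 - <<'E'
from h import *
s=readout.sense(); print(s['time_s'],s['eef_pos'],s['joints'].round(2)); print(R.from_rotvec(s['tool_rot']).as_matrix().round(3))
T,m=pose('wrist'); im,d=viewer.camera('wrist'); np.savez('w1.npz',T=T,d=d,im=im)
for t in ['case','stay_grip']: print(t,[(round(r['p'],2),w(T,r['at']).round(1)) for r in spotter.place_of('wrist',t)])
cv2.imwrite('pics/w1.png',im[:,:,::-1])
E
```

```text
3.4 [ 625.29912305 -120.17499766  291.66378994] [-0.4   0.35  1.56  0.41  1.31 -0.26]
[[ 0.238  0.966  0.101]
 [ 0.891 -0.258  0.374]
 [ 0.388  0.001 -0.922]]
case [(0.72, array([ 5.347e+02, -2.060e+01, -4.000e-01]))]
stay_grip [(0.61, array([628.8,  -7.2,  82.2]))]
```

View pics/w1.png

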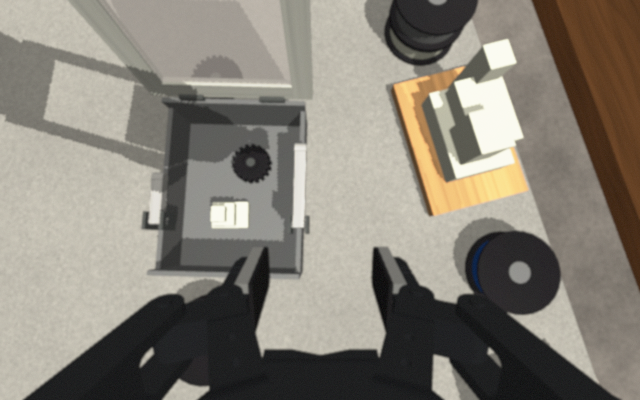

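The wrist view shows the long stay as a bright bar at cols 293–306, rows 143–228. The short stay is at about (155,205), and the walls run nearly vertical in the picture. Next I'll fit the bar from depth.

```bash
python3 - <<'E'
from h import *
z=np.load('w1.npz'); T,d,im=z['T'],z['d'],z['im'].astype(int)
m=viewer.camera_model('wrist'); f=200/np.tan(np.radians(m['vertical_fov']/2)); print([k for k in m])
def pts(mask):
    v,u=np.nonzero(mask&(d>0)); D=d[v,u]
    return np.c_[(u-m['cx'])/f*D,-(v-m['cy'])/f*D,-D]@T[:3,:3].T+T[:3,3]
roi=np.zeros(d.shape,bool); roi[140:232,286:312]=1
P=pts(roi&(im.min(2)>150)); P=P[(P[:,2]>60)&(P[:,2]<130)]
top=P[P[:,2]>np.percentile(P[:,2],20)]
print(len(P)); c=top.mean(0); U=np.linalg.svd(top-c)[2]; t=(top-c)@U[0]; print(c,U[0],t.min(),t.max(), np.degrees(np.arctan2(U[0][1],U[0][0])))
print(c+U[0]*t.min(),c+U[0]*t.max())
# outer edges of case via walls z 50..90
A=np.zeros(d.shape,bool); A[90:285,135:320]=1
Q=pts(A); Q=Q[(Q[:,2]>55)&(Q[:,2]<88)]
print(cv2.minAreaRect(Q[:,:2].astype(np.float32)))
E
```

```text
['vertical_fov', 'cx', 'cy', 'T_tool_cam']
1014
[622.62977708 -32.65330348  83.43307504] [-0.2840252  -0.95481391 -0.08752185] -41.98315479819896 55.061392756969035 -106.56598096360906
[634.55405109   7.43279687  87.10751853] [606.9909539  -85.2266874   78.61399992]
((536.3843383789062, -16.140487670898438), (222.18507385253906, 199.48883056640625), 73.65180206298828)
```

Call:
step_arm:
  commands:
    - [[0, 0.012, -0.02], [0, 0, -0.027]]
    - [[0, 0.012, -0.02], [0, 0, 0]]
    - [[0, 0.012, -0.02], [0, 0, 0]]
    - [[0, 0.012, -0.02], [0, 0, 0]]
    - [[-0.002, 0.012, -0.02], [0, 0, 0]]
    - [[0, 0.012, -0.02], [0, 0, 0]]
    - [[0, 0.012, -0.018], [0, 0, 0]]
    - [[0, 0, 0], [0, 0, 0]]
    - [[0, 0, 0], [0, 0, 0]]

```text
time_s: 4.45
eef_pos: [623.8, -36.2, 154.3]
tool_rot: [-2.298, -1.718, -0.465]
contact_force: [-0.3, -0.2, 0.0]
opening: 51.1
gripper_force: 0.0
```

```bash
python3 - <<'E'
from h import *
s=readout.sense(); print(s['time_s'],s['eef_pos']); print(R.from_rotvec(s['tool_rot']).as_matrix().round(3))
T,m=pose('wrist'); im,d=viewer.camera('wrist')
print([(round(r['p'],2),w(T,r['at']).round(1)) for r in spotter.place_of('wrist','stay_grip')])
cv2.imwrite('pics/w2.png',im[:,:,::-1])
E
```

```text
4.45 [623.82365546 -36.16902082 154.32107706]
[[ 0.26   0.959  0.112]
 [ 0.884 -0.283  0.371]
 [ 0.387  0.002 -0.922]]
[(0.75, array([628.1,  -5.8,  79.9]))]
```

View pics/w2.png

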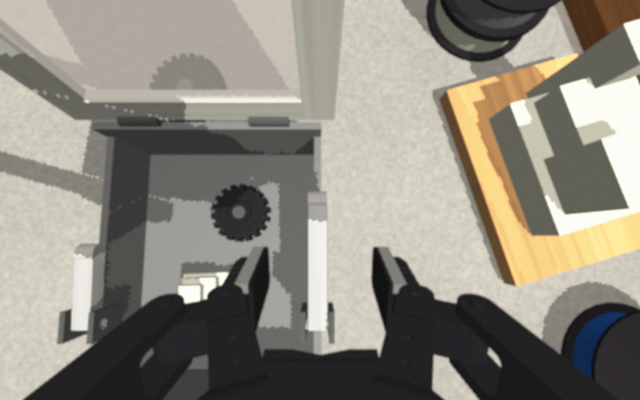

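The bar is centred between the fingers (col 317, against a finger midpoint of 320) and parallel to them. I'll descend along the tool axis and grip.

Call:
step_arm:
  commands:
    - [[0.0012, 0.0045, -0.0115], [0, 0, 0]]
    - [[0.0012, 0.0045, -0.0115], [0, 0, 0]]
    - [[0.0012, 0.0045, -0.0115], [0, 0, 0]]
    - [[0.0012, 0.0045, -0.0115], [0, 0, 0]]
    - [[0.0012, 0.0045, -0.0115], [0, 0, 0]]
    - [[0.0012, 0.0045, -0.0115], [0, 0, 0]]
    - [[0.0012, 0.0045, -0.0115], [0, 0, 0]]
    - [[0.0012, 0.0045, -0.0115], [0, 0, 0]]
    - [[0, 0, 0], [0, 0, 0]]

```text
time_s: 5.45
eef_pos: [631.8, 0.6, 59.4]
tool_rot: [-2.297, -1.715, -0.462]
contact_force: [-0.3, -0.0, -0.5]
opening: 51.2
gripper_force: 0.0
```

Call:
step_arm:
  commands:
    - [[0, 0, 0], [0, 0, 0]]
    - [[0, 0, 0], [0, 0, 0]]
    - [[0, 0, 0], [0, 0, 0]]
    - [[0, 0, 0], [0, 0, 0]]
    - [[0, 0, 0], [0, 0, 0]]
    - [[0, 0, 0], [0, 0, 0]]
    - [[0, 0, 0], [0, 0, 0]]
    - [[0, 0, 0], [0, 0, 0]]
  grip: 1
  grip_force: 25

```text
time_s: 6.25
eef_pos: [632.3, -0.2, 61.3]
tool_rot: [-2.298, -1.716, -0.464]
contact_force: [-4.5, 1.1, 2.9]
opening: 13.5
gripper_force: 30.5
```

```bash
python3 - <<'E'
import numpy as np, json
p=np.linspace(.09,1.67,20); q=np.c_[85*np.cos(p)*.284,85*np.cos(p)*.959,85*np.sin(p)]
print(json.dumps([[x,[0,0,0]] for x in (np.diff(q,axis=0)/1000).round(4).tolist()]))
E
```

```text
[[[-0.0003, -0.0009, 0.007], [0, 0, 0]], [[-0.0004, -0.0014, 0.0069], [0, 0, 0]], [[-0.0006, -0.002, 0.0068], [0, 0, 0]], [[-0.0007, -0.0025, 0.0066], [0, 0, 0]], [[-0.0009, -0.003, 0.0063], [0, 0, 0]], [[-0.001, -0.0035, 0.006], [0, 0, 0]], [[-0.0012, -0.004, 0.0057], [0, 0, 0]], [[-0.0013, -0.0044, 0.0053], [0, 0, 0]], [[-0.0014, -0.0048, 0.0049], [0, 0, 0]], [[-0.0015, -0.0052, 0.0045], [0, 0, 0]], [[-0.0016, -0.0056, 0.004], [0, 0, 0]], [[-0.0017, -0.0059, 0.0035], [0, 0, 0]], [[-0.0018, -0.0061, 0.003], [0, 0, 0]], [[-0.0019, -0.0063, 0.0025], [0, 0, 0]], [[-0.0019, -0.0065, 0.0019], [0, 0, 0]], [[-0.002, -0.0067, 0.0013], [0, 0, 0]], [[-0.002, -0.0067, 0.0008], [0, 0, 0]], [[-0.002, -0.0068, 0.0002], [0, 0, 0]], [[-0.002, -0.0068, -0.0004], [0, 0, 0]]]
```

Call:
step_arm:
  commands:
    - [[-0.0003, -0.001, 0.007], [0, 0, 0]]
    - [[-0.0004, -0.0014, 0.007], [0, 0, 0]]
    - [[-0.0006, -0.002, 0.007], [0, 0, 0]]
    - [[-0.0007, -0.0025, 0.0066], [0, 0, 0]]
    - [[-0.0009, -0.003, 0.0063], [0, 0, 0]]
    - [[-0.001, -0.0035, 0.006], [0, 0, 0]]
    - [[-0.0012, -0.004, 0.0057], [0, 0, 0]]
    - [[-0.0013, -0.0044, 0.0053], [0, 0, 0]]
    - [[-0.0014, -0.0048, 0.0049], [0, 0, 0]]
    - [[0, 0, 0], [0, 0, 0]]

```text
time_s: 7.25
eef_pos: [624.3, -27.4, 117.8]
tool_rot: [-2.298, -1.716, -0.464]
contact_force: [-6.8, 1.2, -1.7]
opening: 13.4
gripper_force: 28.0
```

Call:
step_arm:
  commands:
    - [[-0.0015, -0.0052, 0.0045], [0, 0, 0]]
    - [[-0.0016, -0.0056, 0.004], [0, 0, 0]]
    - [[-0.0017, -0.0059, 0.0035], [0, 0, 0]]
    - [[-0.0018, -0.0061, 0.003], [0, 0, 0]]
    - [[-0.0019, -0.0063, 0.0025], [0, 0, 0]]
    - [[-0.0019, -0.0065, 0.0019], [0, 0, 0]]
    - [[-0.002, -0.0067, 0.0013], [0, 0, 0]]
    - [[-0.002, -0.0067, 0.0008], [0, 0, 0]]
    - [[-0.002, -0.0068, 0.0002], [0, 0, 0]]
    - [[-0.002, -0.0068, -0.0004], [0, 0, 0]]
    - [[0, 0, 0], [0, 0, 0]]
    - [[0, 0, 0], [0, 0, 0]]

```text
time_s: 8.45
eef_pos: [605.9, -89.7, 138.9]
tool_rot: [-2.298, -1.716, -0.464]
contact_force: [-7.5, 1.9, -1.3]
opening: 13.4
gripper_force: 28.5
```

```bash
python3 - <<'E'
from h import *
s=readout.sense(); print(s['time_s'],s['eef_pos'],s['moment'])
im,d=viewer.camera('side'); cv2.imwrite('pics/s2.png',cv2.resize(im[40:280,200:440,::-1],None,fx=2.4,fy=2.4))
E
```

```text
8.45 [605.90161872 -89.74900178 138.87589271] [0.05229232 1.13162997 0.4468611 ]
```

View pics/s2.png

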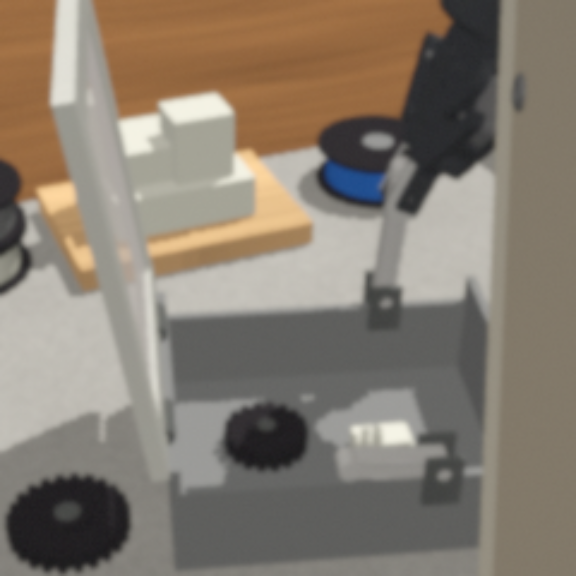

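The stay is up, pinched near its end, and the short stay is still folded. I'll push a little further to feel for the stop.

Call:
step_arm:
  commands:
    - [[-0.001, -0.003, 0], [0, 0, 0]]
    - [[-0.001, -0.002, 0], [0, 0, 0]]
    - [[0, 0, 0], [0, 0, 0]]
    - [[0, 0, 0], [0, 0, 0]]

```text
time_s: 8.9
eef_pos: [605.0, -92.2, 138.8]
tool_rot: [-2.296, -1.713, -0.468]
contact_force: [4.1, 16.5, -9.6]
opening: 13.5
gripper_force: 26.6
```

At the stop. Release, retreat and look.

Call:
step_arm:
  commands:
    - [[0, 0.001, 0], [0, 0, 0]]
    - [[0, 0, 0], [0, 0, 0]]
    - [[0, 0, 0], [0, 0, 0]]
    - [[0, 0, 0], [0, 0, 0]]
    - [[0, 0, 0], [0, 0, 0]]
    - [[-0.0011, -0.0037, 0.0092], [0, 0, 0]]
    - [[-0.0022, -0.0074, 0.0184], [0, 0, 0]]
    - [[-0.0033, -0.0111, 0.0276], [0, 0, 0]]
    - [[-0.0033, -0.0111, 0.0276], [0, 0, 0]]
    - [[-0.0033, -0.0111, 0.0276], [0, 0, 0]]
    - [[0, 0, 0.045], [0, 0, 0]]
    - [[0, 0, 0.045], [0, 0, 0]]
    - [[0, 0, 0.045], [0, 0, 0]]
    - [[0, 0, 0.045], [0, 0, 0]]
    - [[0, 0, 0], [-0.092, 0.027, 0]]
    - [[0, 0, 0], [-0.092, 0.027, 0]]
    - [[0, 0, 0], [-0.092, 0.027, 0]]
    - [[0, 0, 0], [-0.092, 0.027, 0]]
  grip: -0.2

```text
time_s: 10.7
eef_pos: [591.2, -138.5, 430.3]
tool_rot: [-2.516, -1.877, -0.017]
contact_force: [-1.0, 0.5, -0.9]
opening: 51.6
gripper_force: 0.0
```

```bash
python3 - <<'E'
from h import *
s=readout.sense(); print(s['time_s'],s['eef_pos'])
for c in ['side','scene']:
    T,m=pose(c); im,d=viewer.camera(c)
    for t in ['lid_edge','stay_grip']: print(c,t,[(round(r['p'],2),w(T,r['at']).round(1)) for r in spotter.place_of(c,t)])
    if c=='side':cv2.imwrite('pics/s3.png',cv2.resize(im[0:280,200:440,::-1],None,fx=2.1,fy=2.1))
E
```

```text
10.7 [ 591.22829732 -138.49636035  430.32754787]
side lid_edge [(0.68, array([575.2, 121.3, 306. ]))]
side stay_grip [(0.65, array([608.3, -90.1, 153.8]))]
scene lid_edge [(0.82, array([578.5, 127.5, 302.6]))]
scene stay_grip [(0.95, array([604.4, -89.5, 160.1]))]
```

View pics/s3.png

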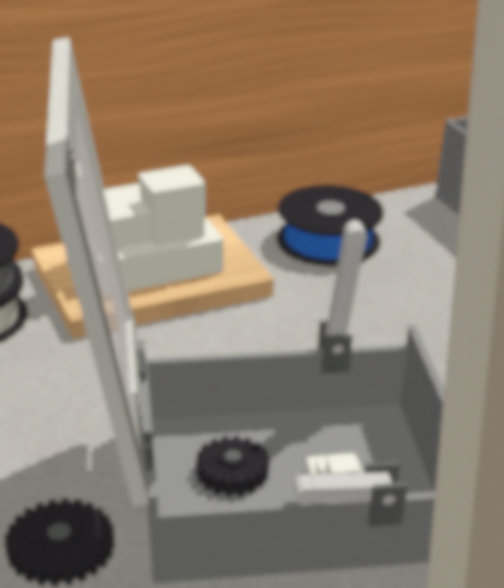

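The long stay stands past upright at its stop, about (345,280) in the crop. The short stay is folded and the lid hasn't moved. I'll close the fingers and go over behind the lid.

Call:
step_arm:
  commands:
    - [[0.001, 0.037, 0], [0, 0, 0]]
    - [[0.001, 0.037, 0], [0, 0, 0]]
    - [[0.001, 0.037, 0], [0, 0, 0]]
    - [[0.001, 0.037, 0], [0, 0, 0]]
    - [[0.001, 0.037, 0], [0, 0, 0]]
    - [[0.001, 0.037, 0], [0, 0, 0]]
    - [[0.001, 0.037, 0], [0, 0, 0]]
    - [[0.001, 0.037, 0], [0, 0, 0]]
    - [[0, 0.034, 0], [0, 0, 0]]
    - [[0, 0, 0], [0, 0, 0]]
    - [[0, 0, -0.03], [0, 0, 0]]
    - [[0, 0, -0.03], [0, 0, 0]]
    - [[0, 0, -0.03], [0, 0, 0]]
    - [[0, 0, -0.03], [0, 0, 0]]
    - [[0, 0, -0.03], [0, 0, 0]]
    - [[0, 0, 0], [0, 0, 0]]
  grip: 1

```text
time_s: 12.6
eef_pos: [597.3, 189.8, 274.5]
tool_rot: [-2.511, -1.872, -0.009]
contact_force: [-0.7, -0.8, -1.1]
opening: 0.4
gripper_force: 0.0
```

Call:
step_arm:
  commands:
    - [[-0.0026, -0.0086, 0], [0, 0, 0]]
    - [[-0.0026, -0.0086, 0], [0, 0, 0]]
    - [[-0.0026, -0.0086, 0], [0, 0, 0]]
    - [[-0.0026, -0.0086, 0], [0, 0, 0]]
    - [[-0.0026, -0.0086, 0], [0, 0, 0]]
    - [[-0.0021, -0.0072, 0], [0, 0, 0]]
    - [[-0.0021, -0.0072, 0], [0, 0, 0]]
    - [[-0.0021, -0.0072, 0], [0, 0, 0]]
    - [[-0.0021, -0.0072, 0], [0, 0, 0]]
    - [[-0.0021, -0.0072, 0], [0, 0, 0]]
    - [[-0.0021, -0.0072, 0], [0, 0, 0]]
    - [[-0.0021, -0.0072, 0], [0, 0, 0]]
    - [[-0.0021, -0.0072, 0], [0, 0, 0]]

```text
time_s: 13.9
eef_pos: [569.4, 91.0, 278.7]
tool_rot: [-2.511, -1.876, -0.02]
contact_force: [0.2, 1.6, -0.4]
opening: -0.1
gripper_force: 0.8
```

Call:
step_arm:
  commands:
    - [[-0.0021, -0.0072, -0.001], [0, 0, 0]]
    - [[-0.0021, -0.0072, -0.001], [0, 0, 0]]
    - [[-0.0021, -0.0072, -0.001], [0, 0, 0]]
    - [[-0.0021, -0.0072, -0.002], [0, 0, 0]]
    - [[-0.0021, -0.0072, -0.002], [0, 0, 0]]
    - [[-0.0021, -0.0072, -0.002], [0, 0, 0]]
    - [[-0.0021, -0.0072, -0.003], [0, 0, 0]]
    - [[-0.0021, -0.0072, -0.003], [0, 0, 0]]
    - [[-0.0021, -0.0072, -0.004], [0, 0, 0]]
    - [[-0.0021, -0.0072, -0.004], [0, 0, 0]]
    - [[-0.0021, -0.0072, -0.004], [0, 0, 0]]

```text
time_s: 15.0
eef_pos: [546.2, 11.7, 251.3]
tool_rot: [-2.511, -1.876, -0.02]
contact_force: [0.6, -0.1, 0.6]
opening: 0.0
gripper_force: 0.5
```

```bash
python3 - <<'E'
from h import *
s=readout.sense(); print(s['time_s'],s['eef_pos'],s['contact_force'])
for c in ['side']:
    T,m=pose(c); im,d=viewer.camera(c)
    print(c,[(round(r['p'],2),w(T,r['at']).round(1)) for r in spotter.place_of(c,'lid_edge')])
    cv2.imwrite('pics/s4.png',im[:,:,::-1])
E
```

```text
15.0 [546.24876124  11.65555709 251.34484783] [ 0.61274613 -0.09264794  0.5657743 ]
side [(0.92, array([534.5, -22.4, 283.1]))]
```

View pics/s4.png

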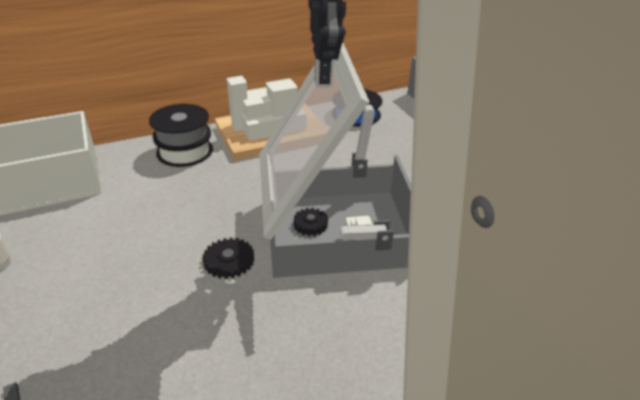

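The lid has been pushed to about 1.0 rad and is sinking toward the raised stay. I'll lift clear, wait for it to settle and check.

Call:
step_arm:
  commands:
    - [[0, 0, 0.04], [0, 0, 0]]
    - [[0, 0, 0.04], [0, 0, 0]]
    - [[0, 0, 0.04], [0, 0, 0]]
    - [[0, 0, 0.04], [0, 0, 0]]
    - [[0, 0.04, 0], [0, 0, 0]]
    - [[0, 0.04, 0], [0, 0, 0]]
    - [[0, 0.04, 0], [0, 0, 0]]
    - [[0, 0.04, 0], [0, 0, 0]]
    - [[0, 0.04, 0], [0, 0, 0]]
    - [[0, 0.04, 0], [0, 0, 0]]
    - [[0, 0, 0], [0, 0, 0]]
    - [[0, 0, 0], [0, 0, 0]]
    - [[0, 0, 0], [0, 0, 0]]
    - [[0, 0, 0], [0, 0, 0]]
    - [[0, 0, 0], [0, 0, 0]]
    - [[0, 0, 0], [0, 0, 0]]
    - [[0, 0, 0], [0, 0, 0]]
    - [[0, 0, 0], [0, 0, 0]]
    - [[0, 0, 0], [0, 0, 0]]
    - [[0, 0, 0], [0, 0, 0]]

```text
time_s: 17.1
eef_pos: [546.5, 252.3, 411.8]
tool_rot: [-2.511, -1.876, -0.02]
contact_force: [-0.4, 0.4, -0.7]
opening: -0.4
gripper_force: 0.0
```

Call:
step_arm:
  commands:
    - [[0, 0, 0], [0, 0, 0]]
    - [[0, 0, 0], [0, 0, 0]]
    - [[0, 0, 0], [0, 0, 0]]
    - [[0, 0, 0], [0, 0, 0]]
    - [[0, 0, 0], [0, 0, 0]]
    - [[0, 0, 0], [0, 0, 0]]
    - [[0, 0, 0], [0, 0, 0]]
    - [[0, 0, 0], [0, 0, 0]]
    - [[0, 0, 0], [0, 0, 0]]
    - [[0, 0, 0], [0, 0, 0]]
    - [[0, 0, 0], [0, 0, 0]]
    - [[0, 0, 0], [0, 0, 0]]
    - [[0, 0, 0], [0, 0, 0]]
    - [[0, 0, 0], [0, 0, 0]]
    - [[0, 0, 0], [0, 0, 0]]
    - [[0, 0, 0], [0, 0, 0]]
    - [[0, 0, 0], [0, 0, 0]]
    - [[0, 0, 0], [0, 0, 0]]
    - [[0, 0, 0], [0, 0, 0]]
    - [[0, 0, 0], [0, 0, 0]]

```text
time_s: 19.1
eef_pos: [546.5, 252.3, 411.8]
tool_rot: [-2.511, -1.876, -0.02]
contact_force: [0.1, 0.7, -0.3]
opening: 0.2
gripper_force: 0.0
```

Call:
step_arm:
  commands:
    - [[0, 0, 0], [0, 0, 0]]
    - [[0, 0, 0], [0, 0, 0]]
    - [[0, 0, 0], [0, 0, 0]]
    - [[0, 0, 0], [0, 0, 0]]
    - [[0, 0, 0], [0, 0, 0]]
    - [[0, 0, 0], [0, 0, 0]]
    - [[0, 0, 0], [0, 0, 0]]
    - [[0, 0, 0], [0, 0, 0]]
    - [[0, 0, 0], [0, 0, 0]]
    - [[0, 0, 0], [0, 0, 0]]
    - [[0, 0, 0], [0, 0, 0]]
    - [[0, 0, 0], [0, 0, 0]]
    - [[0, 0, 0], [0, 0, 0]]
    - [[0, 0, 0], [0, 0, 0]]
    - [[0, 0, 0], [0, 0, 0]]
    - [[0, 0, 0], [0, 0, 0]]
    - [[0, 0, 0], [0, 0, 0]]
    - [[0, 0, 0], [0, 0, 0]]
    - [[0, 0, 0], [0, 0, 0]]
    - [[0, 0, 0], [0, 0, 0]]

```text
time_s: 21.1
eef_pos: [546.5, 252.3, 411.8]
tool_rot: [-2.511, -1.876, -0.02]
contact_force: [-0.1, 1.0, 0.7]
opening: -0.2
gripper_force: 0.0
```

```bash
python3 - <<'E'
from h import *
s=readout.sense(); print(s['time_s'],s['eef_pos'],s['contact_force'])
for c in ['side','scene']:
    T,m=pose(c); im,d=viewer.camera(c)
    for t in ['lid_edge','stay_grip']: print(c,t,[(round(r['p'],2),w(T,r['at']).round(1)) for r in spotter.place_of(c,t)])
    cv2.imwrite(f'pics/{c}5.png',im[:,:,::-1])
E
```

```text
21.1 [546.50937067 252.29922606 411.75534503] [-0.06757774  0.98081168  0.71976728]
side lid_edge [(0.58, array([512.8, -98.5, 198.9]))]
side stay_grip []
scene lid_edge [(0.97, array([511.4, -94.4, 192.6]))]
scene stay_grip [(0.61, array([601.9, -92.9, 155.3])), (0.4, array([510.9, -97.2, 192.2]))]
```

View pics/scene5.png

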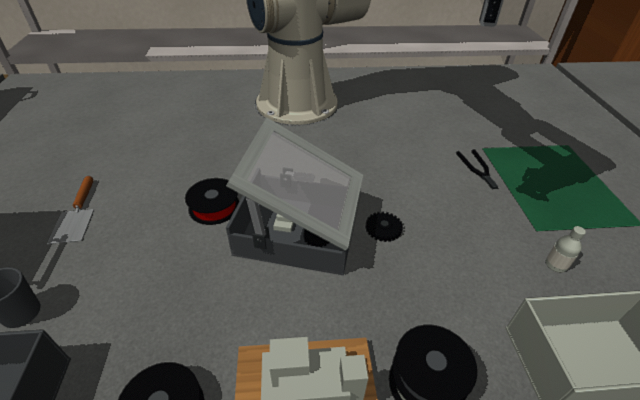

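The lid rests on the raised long stay at about 0.49 rad (stay at about (257,220)), and the arm is clear.

```bash
python3 -c "
from bench import job_done; print(job_done())"
```

```text
the job is handed in; nothing more can be done
None
```

The job is handed in: the long stay is up at its stop, the lid rests on it at about 0.49 rad, the short stay was left folded down, and the arm is clear, at about 21 s on the robot's clock.

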